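# Mount the inspection camera on its ball stand

## Task

Push the weighted ball stand across the bench, keeping it flat on the bench, until its round foot is wholly on the yellow disc. Then take the small camera head out of its sloping holster, lower its socket fully and upright onto the ball, let go of it so that it rests there, and only then press its red latch lever all the way down; leave the two bottles and the jar around the disc standing where they are and do not drop the camera.

Things in the scene. Friction and masses are not known exactly. Their poses are not given: they have to be found in the camera images.
- ball_stand: loose dark steel stand, 0.6 to 0.9 kg. Round foot 100 mm across, 23 mm thick, upright rim; a 32 mm pillar; at 54 to 60 mm height a flat aluminium collar 76 mm across; on that a 15 mm neck with a polished ball 28 mm across. Origin: centre of the underside; z up.
- ball_center (a point): centre of the stand's ball, on the stand's axis 78 mm above its underside
- spot: flat yellow disc stuck on the bench, 124 mm across (radius 62 mm), paper thin, black dot in its middle; origin at its centre. (A clear fume funnel hangs over the bench to the left, near x = 0.7, y = 0.3: keep the wrist out of it.)
- holster: grey plastic rest fixed to the bench, foot 96 x 84 mm, about 90 mm high. Its round 76 mm top plate slopes 38 degrees: the plate's normal leans to the holster's own -x side (toward the robot at yaw 0). A round orange peg, 27 mm across, 16 mm high, stands square on the plate and into the camera head's socket. Origin: on the bench, 64 mm below the middle of the plate's face; z up.
- holster_seat (a point): where the camera head's socket centre lies while parked: 18 mm above the plate's face along the peg's axis
- camera_head: loose camera head, 0.25 to 0.42 kg, parked 38 degrees aslant on the holster (its z axis along the peg, leaning to its -x side). Aluminium socket, flared mouth below, 72 mm flange as foot (underside z = -18 mm), roof at z = 20 mm; on it a black camera box, lens to +x, red lever on the -x side. Origin: socket centre, at the ball centre when seated. z: up the socket's axis; x: to the lens.
- camera_grip (a point): middle of the black camera box, in the head's frame at x = 16, y = 0, z = 47 mm. The box spans x = 0 to 34, y = -13 to 13, z = 20 to 63 mm (26 mm wide along y, both y sides free); the lens goes on to x = 45 mm
- latch_lever (a joint): hinge angle of the red latch lever in rad: 0 fully open (slanting up by 0.55 rad), 0.55 fully down (level, end stop). Stays where it is left; about 2.5 N downward on its end moves it. Its steel hook closes under the ball only when the socket is seated.
- lever_pad (a point): top of the red lever's broadened end, 20 mm wide: the place to press. The lever's hinge lies along the head's y axis at x = -8, z = 24 mm; this point is 30 mm out from it, at about x = -32, z = 42 mm in the head's frame when open, x = -38, z = 27 mm when down
- alcohol_bottle: bystander: white and red pump bottle with blue top, 66 mm across, 126 mm high, origin at its underside
- flux_bottle: bystander: amber dropper bottle, 38 mm across, 110 mm high with thin spout, origin at its underside
- jar_0: bystander: white jar with black lid, 51 mm across, 44 mm high, origin at its underside
- socket_center (a point): same point as the camera head's origin. The socket has about 1.5 mm play round the ball; seated, the flange lies flat on the stand's collar and the head stands upright by itself, at any yaw
Things that resemble listed ones, but are neither listed nor needed, are in the scene too. What is shaped like the camera_head but turquoise is not meant.

How it is judged (in metres and radians):
On the way, in this order (a step that is already met when the one before it is completed fails the run):
1. the ball stand's foot is wholly on the yellow disc (within 12 mm of its centre) and at rest, with the camera head still parked (horizontal distance between ball_stand and spot below 0.012 m and linear speed of ball_stand below 0.02 m/s and distance between holster_seat and camera_head below 0.015 m), for 0.2 s.
2. the camera head has been taken off the holster (distance between holster_seat and camera_head above 0.06 m), for 0.1 s.
3. the socket is fully home on the ball (4 mm), upright, let go, with the lever still up (distance between camera_head and ball_center below 0.004 m and angle between camera_head's own z axis and vertical below 0.1 rad and value of joint latch_lever below 0.3 rad and contact force between the fingers and camera_head below 0.5 N), for 0.2 s.
4. the lever is pressed fully down (beyond 0.48 rad) (value of joint latch_lever above 0.48 rad and distance between camera_head and ball_center below 0.004 m), for 0.1 s.
At the end, for the whole second after the job is handed in: The stand's foot is wholly on the yellow disc (centres within 12 mm), the camera head sits upright (within 0.1 rad) and fully home on the ball (socket centre within 4 mm of the ball centre), the lever is down (beyond 0.48 rad), all at rest and let go (all of step 4 and horizontal distance between ball_stand and spot below 0.012 m and angle between camera_head's own z axis and vertical below 0.1 rad and angle between ball_stand's own z axis and vertical below 0.05 rad and linear speed of each of camera_head, ball_stand below 0.02 m/s); the robot touches nothing.
It fails at once if the ball stand is lifted off the bench by more than 8 mm or tipped by more than 0.15 rad (height (world z) of ball_stand above 0.008 m or angle between ball_stand's own z axis and vertical above 0.15 rad).
It fails at once if the camera head is dropped to the bench (height (world z) of camera_head below 0.045 m).
It fails at once if a bottle or the jar is shifted more than 25 mm or tipped (distance of any of alcohol_bottle, flux_bottle, jar_0 from where it was at the start of the episode above 0.025 m or angle between any of alcohol_bottle, flux_bottle, jar_0's own z axis and vertical above 0.4 rad).
It also fails if it takes over 72 s, if anything falls off the work surface, if the arm or the gripper's body presses on something with over 40 N, if the wrist force passes 120 N, or if a joint passes its speed limit or range.

## Robot

A 6-joint arm with a two-finger parallel gripper is mounted at the origin on a cart in front of the work surface, level with it; the furniture and walls round the work are solid. World frame = base frame: x ahead of the robot, y to its left, z up, the work surface at z = 0. Lengths are in m, angles in degrees, forces in N, time in s.
With the tool pointing down it reaches from about 0.4 to 0.825 m from the base axis. Payload 7 kg.
Tool frame: the origin (TCP) lies at the very end of the fingers, on their centre line; the grasp point (between the pads) lies 19 mm behind it (robot.pinch_z is the distance from the TCP to the grasp point, in m); z points along the fingers, y is the line along which they close (so a half turn about z gives the same grasp; the last joint's range is limited). The gripper opens to 88 mm and grips with 3 to 60 N. Pads are 19 mm wide; open, the fingers measure 130 mm over their backs; the gripper's body (78 mm by 193 mm) begins 47 mm behind the grasp point.
Start: joints at [81.366, 20.546, 0.682, 0, -70.136, -16.507], TCP at [0.287, 0.611, 0.227] pointing down, gripper open.
Joint ranges: [-176.03, 176.03], [-82.01, 121.73], [-58.28, 71.71], [-173.87, 95.51], [-174.79, -0.11], [-173.66, 173.66]. Speed limits (degrees/s): [136.94, 136.94, 172.46, 180, 180, 180].

## Interface

Orientations are given as a 3x3 rotation matrix whose columns are the frame's x, y, z axes.
In Python, from cell import robot, viewer, workorder gives the robot as it stands. The module is installed in compiled form; this text tells all that it offers.
- The arm moves only by the tool send_rows, never from a script. Its argument "steps" is a list of rows, each a list of 4 numbers: the shift along the tool's x, y, z in units of 60 mm (1.0 is 60 mm), then the turn about the tool's z in units of 10 degrees (1.0 is 10 degrees). In form: [[x, y, z, spin], ...]. A call has 1 to 12 rows; each row is the pose to reach, as a shift and turn from the pose commanded when the call began, along the tool's axes at that moment; what a row does not reach only later rows make up. A row lasts 1/8 s, in which the tool goes at most 62.5 mm and 10.7 degrees, less where a joint would pass 70% of its speed; a pose out of reach is approached as far as the arm can. A call with a gripper value outside its range is refused whole. "jaw" is the closure in counts, from 0 (fully open) to 255 (shut), set as the call begins (left out, the last holds). The fingers move at their own pace and stop on an object; "squeeze" is the grip in N (left out, the last holds). Time passes only in rows, so rows that repeat a pose let the fingers close. It gives the time, the measured TCP pose, the force, the opening and the grip force at its end, in the units of the state.
- robot.observe(): the state, without advancing time (a new reading comes with each control period).
- viewer.get_image(name): name is "side" or "top"; returns a dict with "color" (480x640x3 uint8, red, green, blue), "z_map" (480x640 float32, m along the optical axis (not along the pixel's ray), 0 where there is no reading), "fx", "fy", "cx", "cy" (pixels), "eye" and "rotation" of the camera in the world. Camera axes: x right, y up, looking along -z (the intrinsics and any distortion apply to the point x, -y, -z); pixel columns grow to the right and rows downward; lengths in m; the calibration is good to about 2 mm. A picture is of the moment at which its call begins.
- workorder.close_job(): hands the job in; it is judged then, once.
The state is a dict: "time_s": time; "joints": joint angles; "qd": joint speeds; "joint_efforts": joint torques, N m; "tool_pos": TCP position; "ee_rot": TCP orientation; "contact_force": force on the tool from outside, world axes, zero at the start; "wrist_torque": the same for the moment, N m; "finger_gap": finger opening in m; "finger_force": force on a finger pad.
Only numpy, scipy, OpenCV 4.12 (cv2) and the standard library are available. Lean on these libraries where they do the work, as an engineer would, in place of code of your own. Each camera call takes 0.05 s, during which the arm holds its last target. There are 200 camera calls.

## Working session

There is one attempt and no reset: what is moved stays moved. The work goes in short steps, Python scripts to look and compute and a tool call to move; the robot and the scene stay as the last step left them, time stands still between calls to the robot, and variables do not carry over. Pictures are saved under pics/ and viewed, at most 10 in all, crops included, and the job is handed in when it is done.

Besides the shell and the picture viewer there is one more tool, called after ">>>" by a JSON object that holds its "name" and its "arguments", one argument or row to a line. send_rows: Moves the arm, as the interface text tells. Its arguments: {"type":"object","properties":{"steps":{"type":"array","items":{"type":"array","items":{"type":"number"}}},"jaw":{"type":"number"},"squeeze":{"type":"number"}},"required":["steps"]}

```bash
mkdir -p pics
cat > h.py <<'E'
import numpy as np, cv2
from cell import robot, viewer, workorder
def grab(n,save=None):
    d=viewer.get_image(n)
    if save: cv2.imwrite(f'pics/{save}.png',cv2.cvtColor(d['color'],cv2.COLOR_RGB2BGR))
    return d
def cloud(d):
    z=d['z_map']; v,u=np.mgrid[0:480,0:640]
    p=np.stack([(u-d['cx'])/d['fx']*z,-(v-d['cy'])/d['fy']*z,-z],-1)
    P=p@np.array(d['rotation']).T+np.array(d['eye']); P[z==0]=np.nan
    return P
def ray(d,u,v,h):
    r=np.array(d['rotation'])@np.array([(u-d['cx'])/d['fx'],-(v-d['cy'])/d['fy'],-1]); e=np.array(d['eye'])
    return e+r*(h-e[2])/r[2]
E
python3 - <<'E'
from h import *
for n in ('top','side'):
    d=grab(n,n+'0'); print(n,d['eye'],np.round(d['rotation'],3).tolist(),d['fx'],d['fy'],d['cx'],d['cy'],[k for k in d])
    np.savez(n+'0.npz',**d)
o=robot.observe(); print({k:np.round(v,3).tolist() for k,v in o.items()}, robot.pinch_z)
E
```

```text
top [ 0.32055705 -0.10113737  1.06831758] [[0.05, 0.979, -0.2], [-0.999, 0.049, -0.007], [0.003, 0.2, 0.98]] 582.2064526570457 582.2064526570457 326.07799958980064 240.41439471708577 ['color', 'z_map', 'fx', 'fy', 'cx', 'cy', 'eye', 'rotation']
side [ 0.0347649  -0.46713455  1.00381596] [[0.649, 0.628, -0.431], [-0.761, 0.542, -0.357], [0.009, 0.559, 0.829]] 599.1465083833765 599.1465083833765 324.0233116073065 233.15355466513813 ['color', 'z_map', 'fx', 'fy', 'cx', 'cy', 'eye', 'rotation']
{'time_s': 0.1, 'joints': [81.367, 20.588, 0.639, -0.016, -70.133, -16.509], 'qd': [0.058, -0.146, 0.087, -0.002, -0.142, 0.081], 'joint_efforts': [-0.001, -58.417, 29.375, 7.015, 0.01, -0.0], 'tool_pos': [0.287, 0.611, 0.226], 'ee_rot': [[0.905, -0.425, -0.0], [-0.425, -0.905, -0.001], [0.0, 0.001, -1.0]], 'contact_force': [-0.02, 0.032, 0.468], 'wrist_torque': [0.016, 0.02, 0.025], 'finger_force': 0.0, 'finger_gap': 0.087} 0.0188
```

View pics/top0.png

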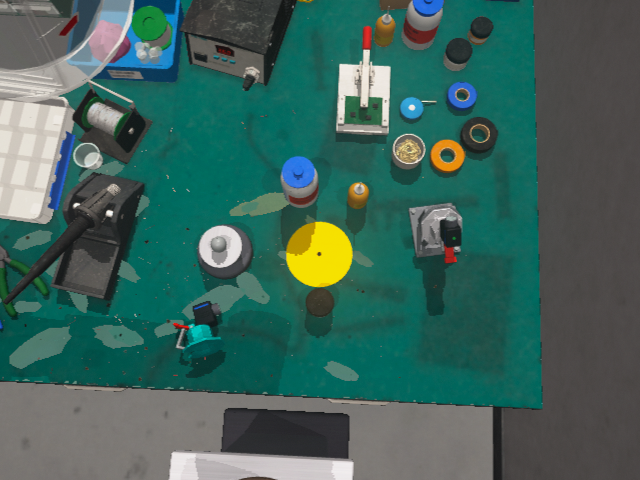

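View pics/side0.png

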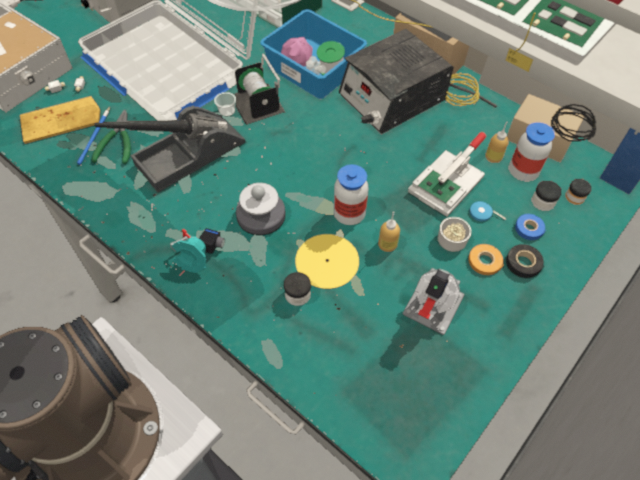

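The top view shows the stand at about (224,250), the yellow disc at (320,254), the jar at (320,303), the alcohol bottle at (299,185), the flux bottle at (358,195) and the parked black camera head at about (450,235), with its red lever toward the robot. The turquoise decoy is at (200,330). The side view agrees, and the arm is clear of both views. Next I measure.

```bash
cat >> h.py <<'E'
def hsv(d): return cv2.cvtColor(d['color'],cv2.COLOR_RGB2HSV)
def circ(p):
    A=np.c_[2*p[:,:2],np.ones(len(p))]; s=np.linalg.lstsq(A,(p[:,:2]**2).sum(1),rcond=None)[0]
    return s[:2],np.sqrt(s[2]+s[0]**2+s[1]**2)
def top_circle(d,box,h,tol=.004,thr=None):
    """min enclosing circle of points at height h within xy box"""
    P=cloud(d); m=(abs(P[...,2]-h)<tol)&(P[...,0]>box[0])&(P[...,0]<box[1])&(P[...,1]>box[2])&(P[...,1]<box[3])
    q=P[m]; c,r=cv2.minEnclosingCircle(q[:,:2].astype(np.float32)); return np.round(c,4),round(r,4),len(q),np.median(q,0).round(4)
E
python3 - <<'E'
from h import *
for n in ('top','side'):
    d=dict(np.load(n+'0.npz')); P=cloud(d); H=hsv(d); print(n)
    m=cv2.inRange(H,(24,150,150),(34,255,255)); 
    k,l,s,c=cv2.connectedComponentsWithStats(m); i=1+np.argmax(s[1:,4]); ct=max(cv2.findContours((l==i).astype(np.uint8),0,1)[0],key=len)[:,0]
    W=np.array([ray(d,u,v,0.) for u,v in ct]); S=circ(W); print('disc',S, 'depthz',np.nanmedian(P[l==i],0))
    c0=S[0]; 
    for h in (.060,.023): print('stand',h,top_circle(d,(c0[0]-.1,c0[0]+.1,c0[1]+.1,c0[1]+.26),h))
    q=P.reshape(-1,3); b=(abs(q[:,0]-c0[0])<.1)&(abs(q[:,1]-c0[1]-.18)<.08)&(q[:,2]>.074); print('ball top pts',np.median(q[b],0),q[b][:,2].max(),b.sum())
    for nm,dx,dy,hh in (('jar',-.1,0,.044),('alc',.12,.04,.12),('flux',.1,-.07,.09)):
        b=(np.hypot(q[:,0]-c0[0]-dx,q[:,1]-c0[1]-dy)<.05)&(q[:,2]>.03); t=q[b]
        print(nm,np.median(t,0),t.min(0),t.max(0)) if len(t) else print(nm,0)
    # head
    b=(np.abs(q[:,0]-c0[0])<.15)&(abs(q[:,1]-c0[1]+.24)<.09)&(q[:,2]>.02)
    t=q[b]; print('holster area',t.min(0),t.max(0))
    red=(cv2.inRange(H,(0,170,90),(6,255,255))|cv2.inRange(H,(174,170,90),(180,255,255))).ravel()>0
    t=q[b&red]; print('red',len(t),t.mean(0),t.min(0),t.max(0))
    v=H[...,2].ravel(); t=q[b&(v<60)&(q[:,2]>.08)]; print('black',len(t),np.median(t,0),t.min(0),t.max(0))
E
python3 - <<'E'
import cv2
a=cv2.imread('pics/top0.png')[185:285,390:490]; b=cv2.imread('pics/side0.png')[255:355,380:480]
cv2.imwrite('pics/head0.png',cv2.resize(cv2.hconcat([a,b]),(800,400),interpolation=2))
E
```

```text
top
disc (array([ 0.51277884, -0.08132199]), np.float64(0.061024070860981765)) depthz [ 0.51178439 -0.08162124  0.00074836]
stand 0.06 (array([0.5073, 0.092 ]), 0.0381, 1163, array([0.5038, 0.0895, 0.0594]))
stand 0.023 (array([0.4831, 0.0934]), 0.0725, 758, array([0.485 , 0.0701, 0.0227]))
ball top pts [0.50533384 0.09020688 0.08675606] 0.09429168565277624 203
jar [ 0.41862699 -0.08785531  0.04308969] [ 0.39444103 -0.11307383  0.03277586] [ 0.4443486  -0.06347616  0.05050087]
alc [ 0.61943307 -0.04295722  0.11654136] [ 0.59775633 -0.07413299  0.03005617] [ 0.66100217 -0.00851707  0.12890397]
flux [ 0.61516558 -0.14730566  0.05818461] [ 0.60214103 -0.16707857  0.03031205] [ 0.64046849 -0.12917137  0.10806203]
holster area [ 0.49224809 -0.33373082  0.02050628] [ 0.59680095 -0.25821315  0.15073768]
red 144 [ 0.50562554 -0.30569093  0.08899407] [ 0.49355255 -0.31800401  0.08431978] [ 0.52068915 -0.29727225  0.12571396]
black 436 [ 0.53249753 -0.29495988  0.13578846] [ 0.49234863 -0.31435389  0.08552631] [ 0.56010779 -0.28415934  0.14947244]
side
disc (array([ 0.53855809, -0.04632188]), 
[... 305 characters left out ...]
154316 153
jar [ 0.42192422 -0.07876768  0.04325013] [ 0.39815601 -0.09577649  0.03755383] [ 0.44354152 -0.06184506  0.04809208]
alc [ 0.63461452 -0.03151952  0.11878638] [ 0.60961937 -0.05549396  0.03394475] [ 0.65750483 -0.01102261  0.13012671]
flux [ 0.61993493 -0.1369906   0.0617287 ] [ 0.59929751 -0.16489905  0.03055833] [ 0.64822118 -0.0664493   0.11987582]
holster area [ 0.48957427 -0.33395121  0.02011554] [ 0.6883033  -0.22189208  0.1515011 ]
red 141 [ 0.50725654 -0.30506718  0.08939107] [ 0.49012919 -0.31455527  0.08347849] [ 0.52452104 -0.29689459  0.09452667]
black 258 [ 0.52417467 -0.30332249  0.13699667] [ 0.50995446 -0.31542034  0.12508623] [ 0.54427417 -0.28950911  0.14834107]
```

View pics/head0.png

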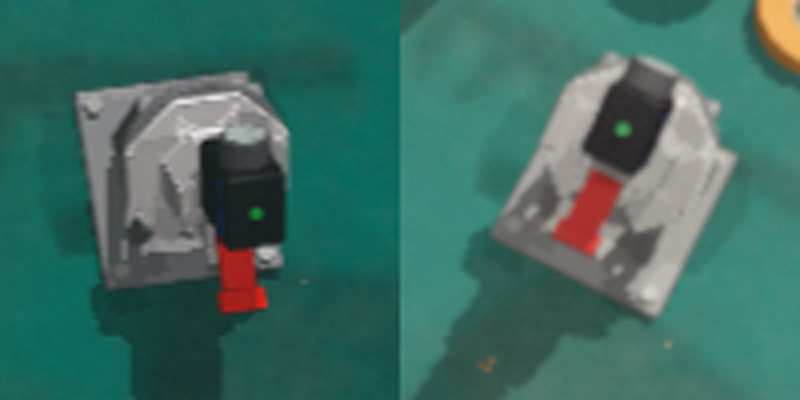

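The head's yaw looks like a few degrees. First I move above the stand and turn so the fingers close along world y, which keeps the gripper's body away from the bottles.

>>> {"name": "send_rows", "arguments": {
  "steps": [
    [0.6,0.55,0,-0.2],
    [1.2,1.1,0,-0.4],
    [1.8,1.65,0,-0.7],
    [2.4,2.2,0,-1.0],
    [3.0,2.75,0,-1.3],
    [3.6,3.3,0,-1.6],
    [4.2,3.85,0,-1.9],
    [4.8,4.4,0,-2.1],
    [5.4,4.95,0,-2.3],
    [6.0,5.5,0,-2.4],
    [6.6,6.0,0,-2.5],
    [6.97,6.3,0,-2.5]
  ],
  "jaw": 0
}}

```text
time_s: 1.6
tool_pos: [0.505, 0.0892, 0.2263]
ee_rot: [[1.0, -0.004, -0.0], [-0.004, -1.0, -0.0], [-0.0, 0.0, -1.0]]
contact_force: [-0.0, 0.4, -0.1]
finger_gap: 0.0878
finger_force: 0.0
```

```bash
cat >> h.py <<'E'
def to_tool(target,yaw=None):
    """units from current pose to world target; yaw = desired tool-x heading (deg)"""
    o=robot.observe(); R=np.array(o['ee_rot']); p=np.array(o['tool_pos'])
    d=R.T@(np.array(target)-p)/.06; cur=np.degrees(np.arctan2(R[1,0],R[0,0]))
    print('t',o['time_s'],'tcp',p.round(4),'yaw',cur.round(2),'gap',round(o['finger_gap'],4),'F',np.round(o['contact_force'],1),'fg',round(o['finger_force'],1))
    print('units',d.round(3),'spin',None if yaw is None else round(-(yaw-cur)/10,3))
E
python3 - <<'E'
from h import *
to_tool((.505,.091,.04),0)
d=dict(np.load('side0.npz')); H=hsv(d); m=cv2.inRange(H,(20,90,150),(34,255,255)); m[:200]=0;m[300:]=0;m[:,:280]=0;m[:,370:]=0
ct=max(cv2.findContours(m,0,1)[0],key=cv2.contourArea)[:,0]; print('disc side',circ(np.array([ray(d,u,v,0.) for u,v in ct])))
# holster yaw: foot face normals / base plate outline, and head axes via black/red pts
for n in ('top','side'):
    d=dict(np.load(n+'0.npz'));P=cloud(d);q=P.reshape(-1,3);rgb=d['color'].reshape(-1,3).astype(int)
    b=(abs(q[:,0]-.54)<.09)&(abs(q[:,1]+.29)<.08)
    H=hsv(d).reshape(-1,3)
    red=b&((H[:,0]<7)|(H[:,0]>173))&(H[:,1]>150)&(H[:,2]>80)&(q[:,2]>.07); t=q[red]; t=t[abs(t[:,2]-np.median(t[:,2]))<.012]
    c=t.mean(0); u,s,vt=np.linalg.svd(t-c); print(n,'red',c,vt[0],s[:2],np.degrees(np.arctan(vt[0][1]/vt[0][0])))
    g=b&(H[:,0]>45)&(H[:,0]<80)&(H[:,1]>100)&(q[:,2]>.11); print('green',g.sum(),q[g].mean(0))
    # camera top face (z=63 plane) : normal
    bl=b&(rgb.max(1)<55)&(q[:,2]>.1); t=q[bl]
    c=t.mean(0)
    print('black n',len(t),c)
    grey=b&(H[:,1]<60)&(q[:,2]<.02)&(q[:,2]>.006); t=q[grey]; print('foot',len(t), cv2.minAreaRect((t[:,:2]*1000).astype(np.float32)) if len(t)>5 else '', np.median(t[:,2]) if len(t) else '')
E
```

```text
t 1.6 tcp [0.505  0.0892 0.2263] yaw -0.2 gap 0.0878 F [-0.   0.4 -0.1] fg 0.0
units [ 1.000e-03 -3.100e-02  3.106e+00] spin -0.02
disc side (array([ 0.51182842, -0.08064718]), np.float64(0.06094006135266312))
top red [ 0.5058276  -0.30581188  0.08873289] [-0.96165073 -0.24726588 -0.11869059] [0.09620014 0.05863108] 14.41989373759556
green 15 [ 0.5256746  -0.30234389  0.13743412]
black n 411 [ 0.53263533 -0.29682284  0.13378515]
foot 298 ((568.6588134765625, -293.76141357421875), (95.2711181640625, 82.62357330322266), 9.942368507385254) 0.007302994214488212
side red [ 0.50733337 -0.30496462  0.08939208] [-0.97747657 -0.17258682 -0.12146332] [0.1281532  0.05159293] 10.013150032451342
green 10 [ 0.52284173 -0.30208185  0.13771469]
black n 239 [ 0.52372048 -0.30314242  0.13683319]
foot 307 ((565.1110229492188, -295.45941162109375), (94.80329132080078, 82.68826293945312), 10.002574920654297) 0.007364987458253203
```

The disc fits agree: (0.512,-0.081), radius 61 mm. The holster foot measures 95x83 mm at 10° yaw, which matches its given size. Now I lower around the stand's collar.

>>> {"name": "send_rows", "arguments": {
  "steps": [
    [0,-0.03,0.5,0],
    [0,-0.03,1.0,0],
    [0,-0.03,1.5,0],
    [0,-0.03,2.0,0],
    [0,-0.03,2.3,0],
    [0,-0.03,2.5,0],
    [0,-0.03,2.7,0],
    [0,-0.03,2.9,0],
    [0,-0.03,3.0,0],
    [0,-0.03,3.1,0],
    [0,-0.03,3.1,0]
  ]
}}

```text
time_s: 2.98
tool_pos: [0.5047, 0.0929, 0.0403]
ee_rot: [[1.0, -0.003, -0.0], [-0.003, -1.0, -0.0], [-0.0, 0.0, -1.0]]
contact_force: [0.4, 0.4, -0.4]
finger_gap: 0.0876
finger_force: 0.0
```

>>> {"name": "send_rows", "arguments": {
  "steps": [
    [0,0,0,0],
    [0,0,0,0],
    [0,0,0,0],
    [0,0,0,0],
    [0,0,0,0],
    [0,0,0,0]
  ],
  "jaw": 60,
  "squeeze": 8
}}

```text
time_s: 3.72
tool_pos: [0.5051, 0.0932, 0.0409]
ee_rot: [[1.0, -0.002, 0.001], [-0.002, -1.0, 0.0], [0.001, -0.0, -1.0]]
contact_force: [-1.3, 2.1, 3.5]
finger_gap: 0.0756
finger_force: 8.0
```

>>> {"name": "send_rows", "arguments": {
  "steps": [
    [0,0.15,0,0],
    [0.01,0.4,0,0],
    [0.02,0.7,0,0],
    [0.03,1.0,0,0],
    [0.04,1.3,0,0],
    [0.06,1.6,0,0],
    [0.08,1.9,0,0],
    [0.1,2.2,0,0],
    [0.12,2.5,0,0],
    [0.12,2.75,0,0],
    [0.12,2.87,0,0],
    [0.12,2.9,0,0]
  ]
}}

```text
time_s: 5.22
tool_pos: [0.512, -0.0809, 0.0408]
ee_rot: [[1.0, -0.003, 0.001], [-0.003, -1.0, 0.001], [0.001, -0.001, -1.0]]
contact_force: [-1.1, 6.5, 4.9]
finger_gap: 0.0755
finger_force: 8.0
```

>>> {"name": "send_rows", "arguments": {
  "steps": [
    [0,0,0,0],
    [0,0,0,0],
    [0,0,0,0],
    [0,0,0,0],
    [0,0,0,0]
  ],
  "jaw": 0
}}

```text
time_s: 5.85
tool_pos: [0.5115, -0.0811, 0.0405]
ee_rot: [[1.0, -0.002, -0.0], [-0.002, -1.0, -0.0], [-0.0, 0.0, -1.0]]
contact_force: [0.7, 0.1, -0.3]
finger_gap: 0.0876
finger_force: 0.0
```

>>> {"name": "send_rows", "arguments": {
  "steps": [
    [0,0,-0.3,0],
    [0,0,-0.8,0],
    [0,0,-1.4,0],
    [0,0,-2.0,0],
    [0,0,-2.6,0],
    [0,0,-3.2,0],
    [0,0.7,-3.5,0],
    [0,1.4,-3.5,0],
    [0,2.1,-3.5,0],
    [0,2.8,-3.5,0],
    [0,3.4,-3.5,0],
    [0,3.4,-3.5,0]
  ]
}}

```text
time_s: 7.35
tool_pos: [0.5105, -0.287, 0.2499]
ee_rot: [[1.0, -0.005, -0.001], [-0.005, -1.0, 0.0], [-0.001, -0.0, -1.0]]
contact_force: [-0.2, 0.1, -0.2]
finger_gap: 0.0877
finger_force: 0.0
```

Run:
```python
from h import *
for n in ('top','side'):
    d=grab(n,n+'1'); np.savez(n+'1.npz',**d)
    P=cloud(d); q=P.reshape(-1,3); c0=(.512,-.081)
    print(n,top_circle(d,(.46,.56,-.13,-.03),.060))
    b=(np.hypot(q[:,0]-.512,q[:,1]+.081)<.05)&(q[:,2]>.074); print('ball',np.median(q[b],0),b.sum())
    b=(np.hypot(q[:,0]-.512,q[:,1]+.081)<.07)&(q[:,2]>.019)&(q[:,2]<.027); print('foot',cv2.minEnclosingCircle(q[b][:,:2].astype(np.float32)))
o=robot.observe();print(o['time_s'],o['tool_pos'])
# head frame analysis on undisturbed pictures
y=np.radians(10);t=np.radians(38)
Rz=np.array([[np.cos(y),-np.sin(y),0],[np.sin(y),np.cos(y),0],[0,0,1]]);Ry=np.array([[np.cos(t),0,-np.sin(t)],[0,1,0],[np.sin(t),0,np.cos(t)]])
R=Rz@Ry; O=np.array([.565,-.295,0]); S=O+[0,0,.064]+.018*R[:,2]
for n in ('top','side'):
    d=dict(np.load(n+'0.npz'));q=cloud(d).reshape(-1,3);rgb=d['color'].reshape(-1,3).astype(int);H=hsv(d).reshape(-1,3)
    h=(q-S)@R; b=(abs(h)<.08).all(1)
    bl=h[b&(rgb.max(1)<70)&(h[:,2]>.055)]*1000; print(n,'top face',len(bl),np.percentile(bl,[3,50,97],axis=0).round(1).tolist())
    red=h[b&((H[:,0]<7)|(H[:,0]>173))&(H[:,1]>150)&(H[:,2]>80)]*1000; print('red',np.percentile(red,[3,50,97],axis=0).round(1).tolist())
    fl=h[b&(H[:,1]<50)&(h[:,2]<-.008)&(h[:,2]>-.022)]*1000; print('flange/plate',len(fl),np.percentile(fl,[2,50,98],axis=0).round(1).tolist())
```

```text
top (array([0., 0.]), 0.0, 0, array([nan, nan, nan]))
ball [ 0.515052   -0.08197938  0.67709917] 11917
foot ((0.0, 0.0), 0.0)
side (array([ 0.5118, -0.0831]), 0.0396, 892, array([ 0.5057, -0.0884,  0.0592]))
ball [ 0.50672508 -0.08732418  0.08683526] 193
foot ((0.5106014013290405, -0.08364448696374893), 0.04999703913927078)
7.45 [ 0.51070898 -0.28521818  0.2501988 ]
top top face 352 [[-0.6, -10.8, 56.1], [19.0, 1.0, 63.3], [38.2, 12.3, 66.5]]
red [[-43.6, -10.5, 28.4], [-33.0, -0.6, 38.6], [-20.3, 7.4, 45.4]]
flange/plate 685 [[-31.5, -33.0, -21.0], [17.0, 15.2, -12.3], [35.0, 35.3, -8.7]]
side top face 285 [[-2.4, -12.1, 61.2], [13.1, -0.8, 65.3], [28.2, 10.9, 68.3]]
red [[-44.0, -6.3, 29.2], [-30.7, 0.2, 37.9], [-15.8, 6.8, 47.5]]
flange/plate 652 [[-35.9, -36.3, -19.3], [-1.0, -14.6, -11.4], [30.1, 34.6, -8.3]]
  return _methods._mean(a, axis=axis, dtype=dtype,
  ret = um.true_divide(
```

The side view puts the stand's foot within 3 mm of the disc centre. The parked head's frame also fits: top face at about 63–65 mm, box x from about 0. Now I go to the grip point on the box.

Run:
```python
from h import *
to_tool((.5292,-.3012,.107),10)
```

```text
t 7.45 tcp [ 0.5107 -0.2852  0.2502] yaw -0.21 gap 0.0878 F [ 0.5 -0.2 -0.1] fg 0.0
units [0.311 0.266 2.386] spin -1.021
```

>>> {"name": "send_rows", "arguments": {
  "steps": [
    [0.1,0.1,0,-0.5],
    [0.31,0.26,0.3,-1.02],
    [0.31,0.26,0.8,-1.02],
    [0.31,0.26,1.2,-1.02],
    [0.31,0.26,1.6,-1.02],
    [0.31,0.26,1.9,-1.02],
    [0.31,0.26,2.1,-1.02],
    [0.31,0.26,2.25,-1.02],
    [0.31,0.26,2.35,-1.02],
    [0.31,0.26,2.4,-1.02],
    [0.31,0.26,2.4,-1.02]
  ]
}}

```text
time_s: 8.82
tool_pos: [0.5297, -0.3008, 0.1067]
ee_rot: [[0.985, 0.175, 0.0], [0.175, -0.985, -0.0], [0.0, 0.0, -1.0]]
contact_force: [-0.3, -0.2, -0.7]
finger_gap: 0.0877
finger_force: 0.0
```

Run:
```python
from h import *
to_tool((.5292,-.3012,.107),10)
b=grab('side')['color'][215:365,350:550,::-1]
cv2.imwrite('pics/g1.png',cv2.resize(b,(800,600),interpolation=2))
```

```text
t 8.825 tcp [ 0.5297 -0.3008  0.1067] yaw 10.05 gap 0.0877 F [-0.3 -0.2 -0.7] fg 0.0
units [-0.009  0.006 -0.005] spin 0.005
```

View pics/g1.png

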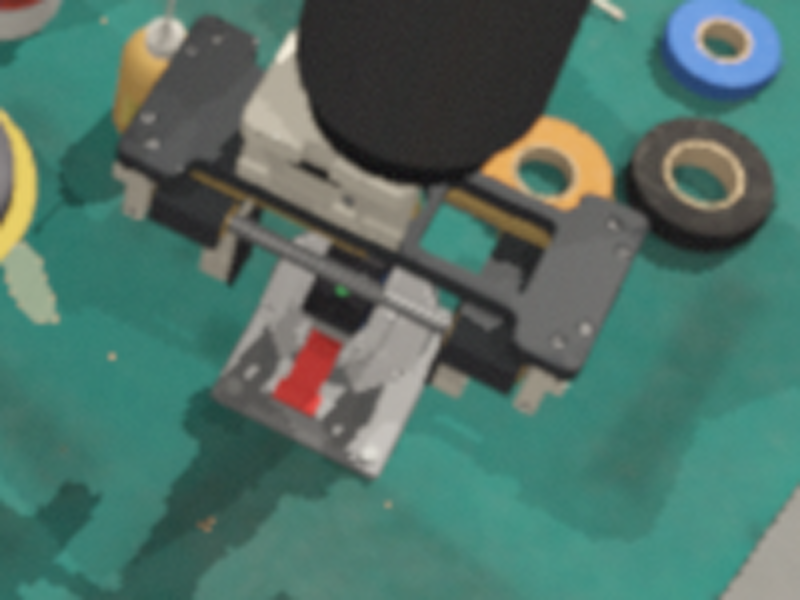

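The picture shows the fingers straddling the head, with the lever at about (310,375) and the box under the jaw bar at about (340,300). Now I close gently.

>>> {"name": "send_rows", "arguments": {
  "steps": [
    [0,0,0,0],
    [0,0,0,0],
    [0,0,0,0],
    [0,0,0,0],
    [0,0,0,0],
    [0,0,0,0],
    [0,0,0,0],
    [0,0,0,0],
    [0,0,0,0],
    [0,0,0,0]
  ],
  "jaw": 230,
  "squeeze": 12
}}

```text
time_s: 10.12
tool_pos: [0.5296, -0.3006, 0.1066]
ee_rot: [[0.985, 0.175, 0.0], [0.175, -0.985, 0.0], [0.0, -0.0, -1.0]]
contact_force: [-0.2, 1.1, 1.4]
finger_gap: 0.026
finger_force: 12.0
```

>>> {"name": "send_rows", "arguments": {
  "steps": [
    [-0.03,0,-0.04,0],
    [-0.06,0,-0.08,0],
    [-0.09,0,-0.12,0],
    [-0.12,0,-0.16,0],
    [-0.15,0,-0.2,0],
    [-0.18,0,-0.24,0],
    [-0.21,0,-0.28,0],
    [-0.24,0,-0.32,0],
    [-0.27,0,-0.36,0],
    [-0.27,0,-0.36,0]
  ]
}}

```text
time_s: 11.38
tool_pos: [0.5137, -0.3036, 0.1285]
ee_rot: [[0.985, 0.175, 0.0], [0.175, -0.985, -0.0], [0.0, 0.0, -1.0]]
contact_force: [-0.2, -1.0, -4.4]
finger_gap: 0.026
finger_force: 12.0
```

>>> {"name": "send_rows", "arguments": {
  "steps": [
    [-0.1,0,-0.15,0],
    [-0.2,0,-0.4,0],
    [-0.3,0,-0.7,0],
    [-0.3,0,-1.0,0],
    [-0.3,0,-1.2,0],
    [-0.3,0,-1.3,0],
    [-0.3,0,-1.3,0]
  ]
}}

```text
time_s: 12.25
tool_pos: [0.496, -0.3066, 0.2065]
ee_rot: [[0.985, 0.175, 0.001], [0.175, -0.985, -0.0], [0.001, 0.0, -1.0]]
contact_force: [-0.4, -0.2, -5.0]
finger_gap: 0.0262
finger_force: 12.0
```

```bash
cat >> h.py <<'E'
def red_tilt(d,yaw,ctr,rad=.09):
    """lever line in the vertical plane of heading yaw, rel. to the pinch point; lever open slants 31.5 deg up toward -x"""
    q=cloud(d).reshape(-1,3); H=hsv(d).reshape(-1,3)
    b=((H[:,0]<7)|(H[:,0]>173))&(H[:,1]>150)&(H[:,2]>70)&(np.linalg.norm(q-ctr,axis=1)<rad); t=q[b]-ctr
    c,s=np.cos(np.radians(yaw)),np.sin(np.radians(yaw)); hx=t[:,0]*c+t[:,1]*s; hy=-t[:,0]*s+t[:,1]*c
    A=np.c_[hx,hy,t[:,2]]*1000; return A
E
python3 - <<'E'
from h import *
to_tool((.5,-.3,.2),10)
o=robot.observe(); c=np.array(o['tool_pos'])+[0,0,.0188]
for n in('side','top'):
    d=grab(n,n+'2'); np.savez(n+'2.npz',**d); A=red_tilt(d,10,c)
    if len(A)>8:
        x=np.polyfit(A[:,0],A[:,2],1); print(n,len(A),'slope deg',np.degrees(np.arctan(x[0])),np.percentile(A,[3,50,97],axis=0).round(1).tolist())
b=cv2.imread('pics/side2.png')[185:335,330:530]
cv2.imwrite('pics/g2.png',cv2.resize(b,(800,600),interpolation=2))
E
```

```text
t 12.25 tcp [ 0.496  -0.3066  0.2065] yaw 10.06 gap 0.0262 F [-0.4 -0.2 -5. ] fg 12.0
units [ 0.085 -0.097  0.108] spin 0.006
side 210 slope deg 7.2731960403987905 [[-38.6, -8.0, -39.9], [-24.1, -0.4, -36.0], [-6.0, 7.2, -32.0]]
top 76 slope deg -70.40536642598975 [[-38.6, -9.3, -40.8], [-32.5, -0.4, -37.8], [-28.7, 14.7, 31.5]]
```

View pics/g2.png

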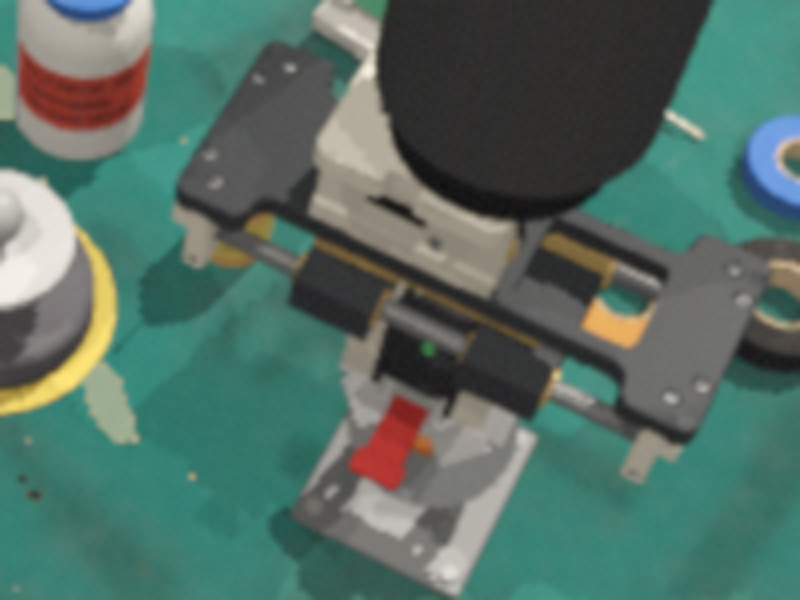

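The head is off the peg and still leans about 38°: the lever slope is +7°, where upright gives -31°. I'll ease the grip so it can swing upright about the pads, watching the lever for slip.

>>> {"name": "send_rows", "arguments": {
  "steps": [
    [0,0,0,0],
    [0,0,0,0],
    [0,0,0,0],
    [0,0,0,0]
  ],
  "squeeze": 6.5
}}

```text
time_s: 12.85
tool_pos: [0.4959, -0.3067, 0.2061]
ee_rot: [[0.985, 0.175, -0.0], [0.175, -0.985, -0.0], [-0.0, 0.0, -1.0]]
contact_force: [-0.4, 0.5, -3.6]
finger_gap: 0.0258
finger_force: 6.5
```

```bash
cat > tilt.py <<'E'
from h import *
o=robot.observe(); c=np.array(o['tool_pos'])+[0,0,.0188]; R=np.array(o['ee_rot']); yaw=np.degrees(np.arctan2(R[1,0],R[0,0]))
to_tool((.5118,-.081,.2),yaw)
d=grab('side'); np.savez('last.npz',**d); A=red_tilt(d,yaw,c); A=A[A[:,2]<0]; x=np.polyfit(A[:,0],A[:,2],1)
print(len(A),'lean deg',np.degrees(np.arctan(x[0]))+31.5,np.percentile(A,[3,50,97],axis=0).round(1).tolist())
E
python3 tilt.py
```

```text
t 12.85 tcp [ 0.4959 -0.3067  0.2061] yaw 10.06 gap 0.0258 F [-0.4  0.5 -3.6] fg 6.5
units [ 0.917 -3.658  0.101] spin -0.0
203 lean deg 37.664908116427306 [[-38.2, -8.1, -39.4], [-24.3, -0.5, -35.9], [-6.5, 6.9, -32.3]]
```

>>> {"name": "send_rows", "arguments": {
  "steps": [
    [0,0,0,0],
    [0,0,0,0],
    [0,0,0,0]
  ],
  "squeeze": 5
}}

```text
time_s: 13.28
tool_pos: [0.4959, -0.3067, 0.2062]
ee_rot: [[0.985, 0.175, -0.0], [0.175, -0.985, 0.0], [-0.0, -0.0, -1.0]]
contact_force: [-0.2, 0.4, -4.5]
finger_gap: 0.026
finger_force: 5.0
```

```bash
python3 tilt.py
```

```text
t 13.275 tcp [ 0.4959 -0.3067  0.2062] yaw 10.06 gap 0.026 F [-0.2  0.4 -4.5] fg 5.0
units [ 0.918 -3.657  0.103] spin -0.0
195 lean deg 30.33798739911693 [[-44.4, -7.8, -35.4], [-30.3, -0.4, -33.1], [-11.3, 7.6, -30.2]]
```

It swings without dropping. I hold and look again.

>>> {"name": "send_rows", "arguments": {
  "steps": [
    [0,0,0,0],
    [0,0,0,0],
    [0,0,0,0],
    [0,0,0,0]
  ],
  "squeeze": 4.6
}}

```text
time_s: 13.82
tool_pos: [0.4959, -0.3067, 0.2062]
ee_rot: [[0.985, 0.175, -0.0], [0.175, -0.985, -0.0], [-0.0, 0.0, -1.0]]
contact_force: [0.0, 0.4, -4.4]
finger_gap: 0.0261
finger_force: 4.6
```

```bash
python3 tilt.py
```

```text
t 13.825 tcp [ 0.4959 -0.3067  0.2062] yaw 10.06 gap 0.0261 F [ 0.   0.4 -4.4] fg 4.6
units [ 0.918 -3.657  0.103] spin -0.0
195 lean deg 29.154361247770765 [[-44.6, -7.9, -36.3], [-30.3, -0.4, -33.4], [-10.6, 7.5, -30.6]]
```

>>> {"name": "send_rows", "arguments": {
  "steps": [
    [0,0,0,0],
    [0,0,0,0],
    [0,0,0,0]
  ],
  "squeeze": 4.2
}}

```text
time_s: 14.25
tool_pos: [0.496, -0.3067, 0.2062]
ee_rot: [[0.985, 0.175, 0.0], [0.175, -0.985, -0.0], [0.0, 0.0, -1.0]]
contact_force: [-0.5, -0.5, -4.1]
finger_gap: 0.0261
finger_force: 4.2
```

```bash
python3 tilt.py
```

```text
t 14.25 tcp [ 0.496  -0.3067  0.2062] yaw 10.06 gap 0.0261 F [-0.5 -0.5 -4.1] fg 4.2
units [ 0.917 -3.658  0.103] spin -0.0
194 lean deg 30.689359481584138 [[-44.2, -7.5, -36.1], [-31.5, -0.3, -33.0], [-11.9, 7.2, -30.2]]
```

The lean has settled near 30°, with no slip. Lowering from here, the flange's low edge will press up behind the grip and turn the head upright on the ball. I firm up the grip and carry it over the stand.

>>> {"name": "send_rows", "arguments": {
  "steps": [
    [0,0,0,0],
    [0.02,-0.15,0,0],
    [0.05,-0.45,0,0],
    [0.1,-0.85,0,0],
    [0.2,-1.3,0,0],
    [0.25,-1.8,0,0],
    [0.3,-2.3,0,0],
    [0.4,-2.8,0,0],
    [0.45,-3.2,0,0],
    [0.5,-3.5,0,0],
    [0.5,-3.63,0,0],
    [0.5,-3.66,0,0]
  ],
  "squeeze": 12
}}

```text
time_s: 15.8
tool_pos: [0.4868, -0.0845, 0.2063]
ee_rot: [[0.984, 0.176, 0.0], [0.176, -0.984, 0.0], [0.0, -0.0, -1.0]]
contact_force: [-0.2, 0.2, -3.4]
finger_gap: 0.0261
finger_force: 12.0
```

>>> {"name": "send_rows", "arguments": {
  "steps": [
    [0,0,0.2,0],
    [0,0,0.4,0],
    [0,0,0.55,0],
    [0,0,0.55,0]
  ]
}}

```text
time_s: 16.3
tool_pos: [0.4864, -0.0856, 0.1719]
ee_rot: [[0.985, 0.174, -0.002], [0.174, -0.985, -0.0], [-0.002, 0.0, -1.0]]
contact_force: [0.2, -0.6, -4.2]
finger_gap: 0.0259
finger_force: 12.0
```

```bash
python3 tilt.py
python3 - <<'E'
from h import *
d=dict(np.load('last.npz')); 
b=d['color'][130:310,230:470,::-1]; cv2.imwrite('pics/g3.png',cv2.resize(b,(800,600),interpolation=2))
print('stand',top_circle(d,(.46,.56,-.14,-.03),.0595)); q=cloud(d).reshape(-1,3)
b=(np.hypot(q[:,0]-.512,q[:,1]+.081)<.07)&(q[:,2]>.019)&(q[:,2]<.027); print('foot',cv2.minEnclosingCircle(q[b][:,:2].astype(np.float32)))
E
```

```text
t 16.3 tcp [ 0.4864 -0.0856  0.1719] yaw 10.02 gap 0.0259 F [ 0.2 -0.6 -4.2] fg 12.0
units [ 0.429 -0.002 -0.469] spin -0.0
135 lean deg 30.363438609239655 [[-43.4, -7.7, -35.6], [-29.5, -0.3, -33.3], [-12.2, 6.5, -30.3]]
stand (array([ 0.5103, -0.0849]), 0.038, 578, array([ 0.4999, -0.0977,  0.0593]))
foot ((0.51038658618927, -0.08400022238492966), 0.04992283508181572)
```

View pics/g3.png

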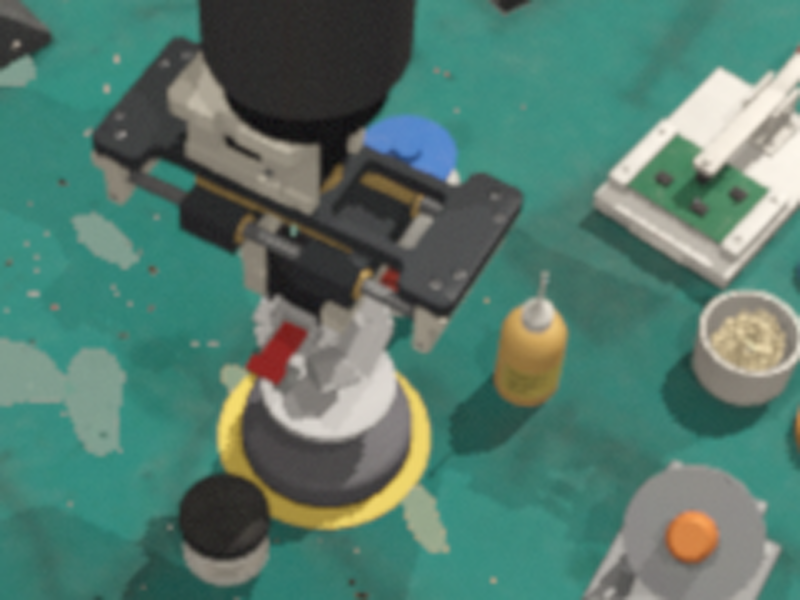

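The view shows the head over the stand, which is centred on the disc; the jar and flux bottle are untouched and the peg is bare. I lower until the mouth meets the ball.

>>> {"name": "send_rows", "arguments": {
  "steps": [
    [0.01,0,0.15,0],
    [0.01,0,0.3,0],
    [0.01,0,0.42,0],
    [0.01,0,0.52,0],
    [0.01,0,0.6,0],
    [0.01,0,0.66,0],
    [0.01,0,0.7,0],
    [0.01,0,0.7,0]
  ]
}}

```text
time_s: 17.35
tool_pos: [0.4877, -0.0851, 0.1311]
ee_rot: [[0.985, 0.175, -0.0], [0.175, -0.985, -0.0], [-0.0, 0.0, -1.0]]
contact_force: [-0.3, -0.8, -4.4]
finger_gap: 0.0262
finger_force: 12.0
```

>>> {"name": "send_rows", "arguments": {
  "steps": [
    [0,0,0.03,0],
    [0,0,0.06,0],
    [0.04,0,0.07,0],
    [0.08,0,0.08,0],
    [0.12,0,0.09,0],
    [0.16,0,0.1,0],
    [0.2,0,0.1,0],
    [0.24,0,0.11,0]
  ],
  "squeeze": 6
}}

```text
time_s: 18.35
tool_pos: [0.502, -0.0826, 0.1245]
ee_rot: [[0.985, 0.175, -0.0], [0.175, -0.985, -0.0], [-0.0, 0.0, -1.0]]
contact_force: [-0.6, -0.3, -4.3]
finger_gap: 0.0262
finger_force: 6.0
```

```bash
cat >> tilt.py <<'E'
q=cloud(d).reshape(-1,3); b=(np.hypot(q[:,0]-.512,q[:,1]+.081)<.07)&(q[:,2]>.019)&(q[:,2]<.027); print('foot',cv2.minEnclosingCircle(q[b][:,:2].astype(np.float32)))
E
python3 tilt.py
```

```text
t 18.35 tcp [ 0.502  -0.0826  0.1245] yaw 10.06 gap 0.0262 F [-0.6 -0.3 -4.3] fg 6.0
units [ 0.166  0.002 -1.258] spin -0.0
125 lean deg 26.7195237329696 [[-46.0, -8.0, -34.9], [-32.5, -0.7, -31.7], [-14.1, 6.5, -28.6]]
foot ((0.5101734399795532, -0.08409691601991653), 0.04982735961675644)
```

>>> {"name": "send_rows", "arguments": {
  "steps": [
    [0.03,0,0.02,0],
    [0.06,0,0.04,0],
    [0.09,0,0.05,0],
    [0.12,0,0.07,0],
    [0.15,0,0.09,0],
    [0.18,0,0.1,0],
    [0.21,0,0.12,0],
    [0.21,0,0.12,0]
  ],
  "squeeze": 5
}}

```text
time_s: 19.4
tool_pos: [0.5152, -0.0803, 0.1176]
ee_rot: [[0.985, 0.175, 0.001], [0.175, -0.985, 0.0], [0.001, 0.0, -1.0]]
contact_force: [4.3, -0.9, 4.2]
finger_gap: 0.026
finger_force: 5.0
```

```bash
python3 tilt.py
```

```text
t 19.4 tcp [ 0.5152 -0.0803  0.1176] yaw 10.08 gap 0.026 F [ 4.3 -0.9  4.2] fg 5.0
units [-0.056  0.002 -1.373] spin -0.0
104 lean deg 13.995337275028412 [[-50.6, -8.0, -29.2], [-37.5, -1.0, -23.1], [-19.3, 6.5, -17.9]]
foot ((0.5103335380554199, -0.08365311473608017), 0.050048988312482834)
```

>>> {"name": "send_rows", "arguments": {
  "steps": [
    [0.04,0,0.01,0],
    [0.08,0,0.02,0],
    [0.11,0,0.04,0],
    [0.13,0,0.06,0],
    [0.15,0,0.08,0],
    [0.16,0,0.09,0],
    [0.16,0,0.09,0]
  ]
}}

```text
time_s: 20.32
tool_pos: [0.5236, -0.0787, 0.1118]
ee_rot: [[0.985, 0.175, -0.0], [0.175, -0.985, 0.0], [-0.0, -0.0, -1.0]]
contact_force: [1.3, -0.5, -0.3]
finger_gap: 0.0262
finger_force: 5.0
```

```bash
python3 tilt.py
```

```text
t 20.325 tcp [ 0.5236 -0.0787  0.1118] yaw 10.05 gap 0.0262 F [ 1.3 -0.5 -0.3] fg 5.0
units [-0.201  0.004 -1.471] spin -0.0
87 lean deg 4.69087349207334 [[-53.0, -9.0, -25.2], [-40.3, -1.0, -16.3], [-23.1, 5.4, -8.2]]
foot ((0.5102266073226929, -0.08374796062707901), 0.04976522549986839)
```

Nearly upright (lean about 5°) and the foot hasn't moved. I release, let it settle, and retreat upward.

>>> {"name": "send_rows", "arguments": {
  "steps": [
    [0,0,0,0],
    [0,0,0,0],
    [0,0,0,0],
    [0,0,0,0],
    [0,0,0,0],
    [0,0,0,0],
    [0,0,0,0]
  ],
  "jaw": 0
}}

```text
time_s: 21.25
tool_pos: [0.5237, -0.0787, 0.112]
ee_rot: [[0.985, 0.175, 0.0], [0.175, -0.985, 0.0], [0.0, -0.0, -1.0]]
contact_force: [0.3, 0.2, -0.4]
finger_gap: 0.0862
finger_force: 0.0
```

>>> {"name": "send_rows", "arguments": {
  "steps": [
    [0,0,-0.3,0],
    [0,0,-0.8,0],
    [0,0,-1.4,0],
    [0,0,-1.8,0],
    [-0.6,0,-2.0,0],
    [-1.2,0,-2.0,0],
    [-1.2,-0.8,-2.0,0],
    [-1.2,-1.6,-2.0,0],
    [-1.2,-2.4,-2.0,0],
    [-1.2,-3.0,-2.0,0],
    [-1.2,-3.0,-2.0,0]
  ]
}}

```text
time_s: 22.62
tool_pos: [0.4211, 0.0878, 0.2322]
ee_rot: [[0.984, 0.178, 0.0], [0.178, -0.984, 0.001], [0.001, -0.0, -1.0]]
contact_force: [-0.4, -0.3, -0.2]
finger_gap: 0.0879
finger_force: 0.0
```

Run:
```python
from h import *
y=np.radians(10); B=np.array([.512,-.081,.078])
for n in ('top','side'):
    d=grab(n,n+'4'); q=cloud(d).reshape(-1,3);rgb=d['color'].reshape(-1,3).astype(int);H=hsv(d).reshape(-1,3)
    t=q-B; h=np.c_[t[:,0]*np.cos(y)+t[:,1]*np.sin(y),-t[:,0]*np.sin(y)+t[:,1]*np.cos(y),t[:,2]]*1000
    b=(abs(h)<75).all(1)&(np.hypot(h[:,0],h[:,1])<52)
    bl=h[b&(rgb.max(1)<70)&(h[:,2]>56)]; 
    if len(bl)>5: print(n,'top face',len(bl),np.percentile(bl,[3,50,97],axis=0).round(1).tolist(), 'slopes',np.linalg.lstsq(np.c_[bl[:,:2],np.ones(len(bl))],bl[:,2],rcond=None)[0][:2].round(3))
    r=h[b&((H[:,0]<7)|(H[:,0]>173))&(H[:,1]>150)&(H[:,2]>80)&(h[:,2]>0)]; c=r.mean(0); vt=np.linalg.svd(r-c)[2][0]
    p=np.polyfit(r[:,0],r[:,2],1); print('red',len(r),np.percentile(r,[3,50,97],axis=0).round(1).tolist(),'lean',np.degrees(np.arctan(p[0]))+31.5,'yaw',np.degrees(np.arctan(np.polyfit(r[:,0],r[:,1],1)[0])))
    f=h[b&(H[:,1]<60)&(abs(h[:,2]+15)<5)]; print('flange',len(f),np.percentile(f,[3,50,97],axis=0).round(1).tolist() if len(f) else '')
im=cv2.imread('pics/side4.png')[165:315,240:440]; cv2.imwrite('pics/g4.png',cv2.resize(im,(800,600),interpolation=2))
o=robot.observe();print(o['time_s'],o['tool_pos'],o['contact_force'])
```

```text
top top face 291 [[3.3, -12.1, 58.5], [18.5, -0.7, 62.9], [35.9, 10.7, 66.2]] slopes [0.024 0.001]
red 162 [[-37.2, -8.3, 24.8], [-23.4, -0.7, 36.1], [-6.5, 6.6, 44.4]] lean 0.8238233365877221 yaw 0.14988513532553555
flange 652 [[-31.6, -35.7, -18.9], [-4.9, 8.2, -13.2], [31.2, 32.6, -10.4]]
side top face 206 [[0.7, -13.6, 57.1], [11.8, -3.0, 62.6], [30.9, 9.8, 65.8]] slopes [0.082 0.01 ]
red 86 [[-39.2, -8.5, 28.7], [-27.6, -1.1, 38.4], [-10.7, 7.0, 44.8]] lean 13.348340614137978 yaw -3.6097365365218947
flange 535 [[-35.2, -36.8, -19.5], [-12.8, -16.9, -13.9], [32.7, 32.7, -10.4]]
22.725 [0.42125645 0.08613815 0.23197645] [0.00438744 0.22196807 0.21293197]
```

View pics/g4.png

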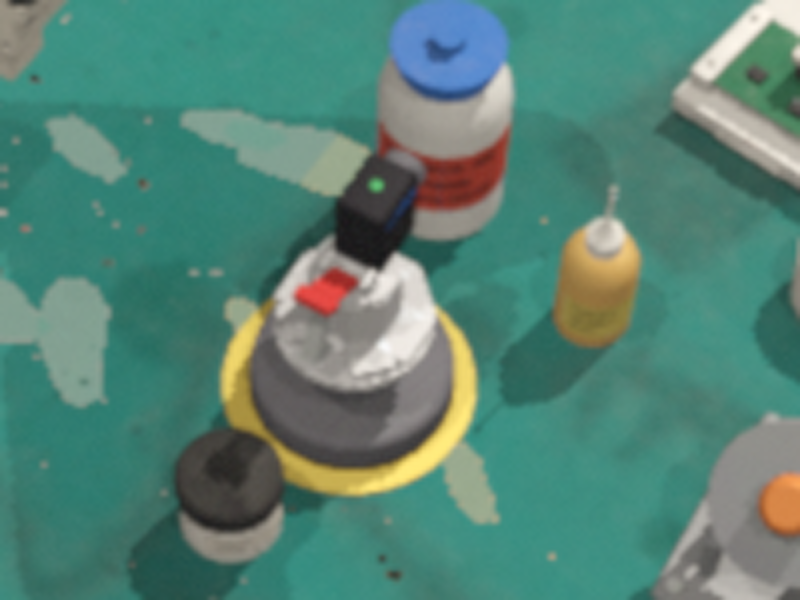

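The head sits upright on the ball: the box top is 63 mm above ball centre, and the foot is on the disc. The lever at about (325,290) is still up. I close the fingers and press it.

Run:
```python
from h import *
to_tool((.4775,-.0871,.135),10)
```

```text
t 22.725 tcp [0.4213 0.0861 0.232 ] yaw 10.14 gap 0.0874 F [0.  0.2 0.2] fg 0.0
units [0.415 3.007 1.616] spin 0.014
```

>>> {"name": "send_rows", "arguments": {
  "steps": [
    [0.1,0.4,0,0],
    [0.15,0.9,0,0],
    [0.2,1.4,0,0],
    [0.3,2.0,0,0],
    [0.4,2.5,0,0],
    [0.41,2.9,0.1,0],
    [0.41,3.0,0.4,0],
    [0.41,3.0,0.8,0],
    [0.41,3.0,1.2,0],
    [0.41,3.0,1.5,0],
    [0.41,3.0,1.6,0],
    [0.41,3.0,1.6,0]
  ],
  "jaw": 255
}}

```text
time_s: 24.22
tool_pos: [0.477, -0.0876, 0.136]
ee_rot: [[0.985, 0.174, -0.001], [0.174, -0.985, -0.0], [-0.001, 0.0, -1.0]]
contact_force: [0.2, 0.4, 0.8]
finger_gap: 0.0005
finger_force: 0.0
```

>>> {"name": "send_rows", "arguments": {
  "steps": [
    [0,0,0.1,0],
    [0,0,0.2,0],
    [0,0,0.25,0],
    [0,0,0.3,0],
    [0,0,0.35,0],
    [0,0,0.4,0],
    [0,0,0.44,0],
    [0,0,0.48,0],
    [0,0,0.5,0],
    [0,0,0.5,0]
  ]
}}

```text
time_s: 25.48
tool_pos: [0.4772, -0.087, 0.1059]
ee_rot: [[0.985, 0.175, 0.0], [0.175, -0.985, 0.0], [0.0, -0.0, -1.0]]
contact_force: [-0.2, 0.2, 0.2]
finger_gap: 0.0004
finger_force: 0.1
```

>>> {"name": "send_rows", "arguments": {
  "steps": [
    [0,0,0.02,0],
    [0,0,0.04,0],
    [0,0,0.06,0],
    [0,0,0.06,0]
  ]
}}

```text
time_s: 25.98
tool_pos: [0.4767, -0.0873, 0.1041]
ee_rot: [[0.985, 0.175, -0.0], [0.175, -0.985, -0.001], [-0.0, 0.001, -1.0]]
contact_force: [-10.3, 1.8, 23.4]
finger_gap: 0.0006
finger_force: 11.7
```

The end stop is reached (23 N at z = 0.104). I back off and check.

>>> {"name": "send_rows", "arguments": {
  "steps": [
    [0,0,-0.1,0],
    [0,0,-0.5,0],
    [0,0,-1.0,0],
    [-0.2,-0.5,-1.6,0],
    [-0.5,-1.2,-2.0,0],
    [-0.6,-2.0,-2.0,0],
    [-0.6,-3.0,-2.0,0],
    [-0.6,-3.0,-2.0,0]
  ]
}}

```text
time_s: 26.98
tool_pos: [0.41, 0.0876, 0.2228]
ee_rot: [[0.984, 0.18, 0.002], [0.18, -0.984, 0.002], [0.002, -0.001, -1.0]]
contact_force: [-0.4, -0.4, -0.4]
finger_gap: 0.0006
finger_force: 0.0
```

Run:
```python
from h import *
y=np.radians(10); B=np.array([.512,-.081,.078])
for n in ('top','side'):
    d=grab(n,n+'5'); q=cloud(d).reshape(-1,3);rgb=d['color'].reshape(-1,3).astype(int);H=hsv(d).reshape(-1,3)
    t=q-B; h=np.c_[t[:,0]*np.cos(y)+t[:,1]*np.sin(y),-t[:,0]*np.sin(y)+t[:,1]*np.cos(y),t[:,2]]*1000
    b=(np.hypot(h[:,0],h[:,1])<52)&(h[:,2]<75)
    bl=h[b&(rgb.max(1)<70)&(h[:,2]>56)]; print(n,'top face',len(bl),np.median(bl,0).round(1))
    r=h[b&((H[:,0]<7)|(H[:,0]>173))&(H[:,1]>150)&(H[:,2]>80)&(h[:,2]>0)]
    print('red',np.percentile(r,[3,50,97],axis=0).round(1).tolist(),'slope',np.degrees(np.arctan(np.polyfit(r[:,0],r[:,2],1)[0])))
    f=q[(np.hypot(q[:,0]-.512,q[:,1]+.081)<.07)&(q[:,2]>.019)&(q[:,2]<.027)]; print('foot',cv2.minEnclosingCircle(f[:,:2].astype(np.float32)))
im=cv2.imread('pics/side5.png')[165:315,240:440]; cv2.imwrite('pics/g5.png',cv2.resize(im,(800,600),interpolation=2))
```

```text
top top face 289 [18.9 -0.4 62.9]
red [[-40.9, -8.5, 23.1], [-26.5, -0.8, 26.4], [-7.8, 6.8, 29.7]] slope -2.5757092826980155
foot ((0.5135368704795837, -0.08281828463077545), 0.04981202259659767)
side top face 204 [11.7 -3.4 62.7]
red [[-43.2, -8.9, 23.4], [-28.6, -0.8, 26.4], [-10.1, 6.6, 28.9]] slope 2.065567428628817
foot ((0.5102425813674927, -0.08404020220041275), 0.049814872443675995)
```

View pics/g5.png

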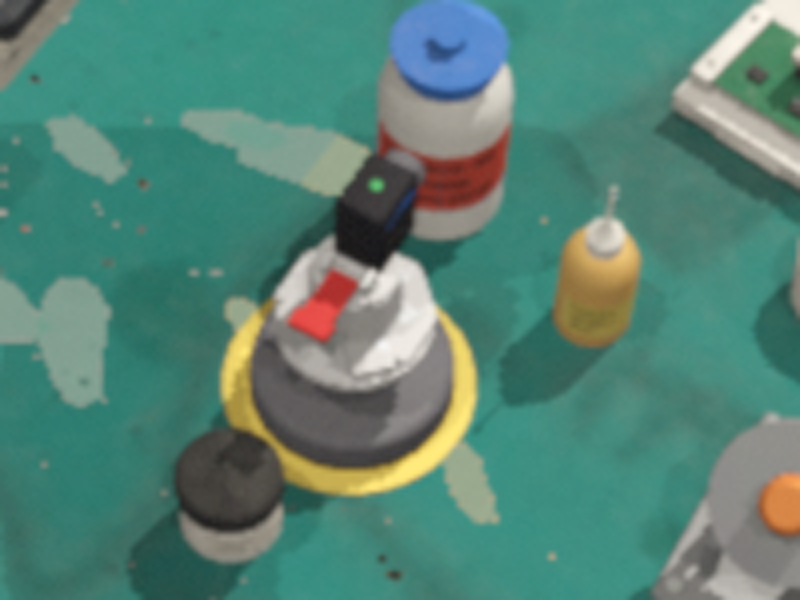

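The lever is level at about (325,305), with its slope within 3° of flat. The head is upright, and the foot is within 3 mm of the disc centre. I hand in.

```bash
python3 -c "
from cell import workorder
print(workorder.close_job())"
```

```text
the job is handed in; nothing more can be done
None
```

The job is handed in but no verdict came back. My last measurements, at about 27 s, show the stand within 3 mm of the disc centre, the camera head upright and seated on the ball, the lever fully down, and the bottles and jar still standing.

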